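# Turn the hinged circuit board over its spine

### The arm

A 7-joint arm with a two-finger parallel gripper is mounted at the origin on the work surface. World frame = base frame: x ahead of the robot, y to its left, z up, the work surface at z = 0. Lengths are in m, angles in rad, forces in N, time in s.
With the tool pointing down it reaches from about 0.4 to 0.925 m from the base axis. Payload 4.1 kg.
Tool frame: the origin (TCP) lies on the centre line of the jaws, within the pads' length; the fingertips stand 19 mm ahead of it and the grasp point (between the pads) is the TCP; z points along the fingers, y is the direction in which the jaws open and shut (so a half turn about z gives the same grasp; the last joint's range is limited). The gripper opens to 85 mm and grips with 20 to 120 N. Pads are 22 mm wide; open, the fingers measure 114 mm over their backs; the gripper's body (76 mm by 85 mm) begins 54 mm behind the grasp point. The pads swing forward as they close: fully open they stand 13 mm farther back than shut.
Start: joints at [1.153, 0.398, 0.045, 1.537, -0.019, 1.207, -0.051], TCP at [0.204, -0.617, 0.226] pointing down, gripper open.
Joint ranges: [-2.82, 2.82], [-0.49, 2.23], [-1.37, 1.46], [0, 2.46], [-1.36, 4.5], [0.23, 2], [-2.94, 2.94]. Speed limits (rad/s): [2.57, 2.57, 3.14, 3.14, 3.14, 3.14, 3.14].

### API

Orientations are given as a 3x3 rotation matrix whose columns are the frame's x, y, z axes.
In Python, from cell import bot gives the robot as it stands.
- The arm moves only by the tool send_rows, never from a script. Its argument "moves" is a list of rows, each a list of 7 numbers: the shift along the tool's x, y, z in units of 25 cm (1.0 is 25 cm), then the turn, a rotation vector about the tool's x, y, z in units of 60 degrees (1.0 is 60 degrees), then the closure, from -1 (fully open) to 1 (shut), so that 0 is half open. In form: [[dx, dy, dz, ax, ay, az, grip], ...]. A call has 1 to 5 rows; each row is the pose to reach, as a shift and turn from the pose commanded when the call began, along the tool's axes at that moment; what a row does not reach only later rows make up. A row lasts 1/8 s, in which the tool goes at most 62.5 mm and 10.7 degrees, less where a joint would pass 70% of its speed; a pose out of reach is approached as far as the arm can. A call with a number of a shift or a turn outside -1 to 1 is refused whole. A call with a gripper value outside its range is refused whole. The fingers move at their own pace and stop on an object; "force" is the grip in N (left out, the last holds). Time passes only in rows, so rows that repeat a pose let the fingers close. It gives the time, the measured TCP pose, the force and the opening at its end, in the units of the state.
- bot.get_obs(): the state, without advancing time (a new reading comes with each control period).
- bot.get_image(name): name is "scene" or "top"; returns a dict with "img" (400x640x3 uint8, red, green, blue), "mtx" (3x3 intrinsics, pixels), "dist" ([k1, k2, p1, p2, k3] as OpenCV has them; the pictures are not rectified), "rvec" (rotation vector, rad) and "tvec" (3), from world to camera coordinates, as OpenCV has them. Camera axes: x right, y down, z forward; pixel columns grow to the right and rows downward; lengths in m; the calibration is good to about 2 mm. A picture is of the moment at which its call begins. There is no depth.
- bot.close_job(): hands the job in, once; it reports no verdict.
The state is a dict: "time": time; "qpos": joint angles; "joint_velocities": joint speeds; "joint_efforts": joint torques, N m; "position": TCP position; "orientation": TCP orientation; "force": force on the tool from outside, world axes, zero at the start; "torque": the same for the moment, N m; "width": finger opening in m.
Only numpy, scipy, OpenCV 4.12 (cv2) and the standard library are available. Lean on these libraries where they do the work, as an engineer would, in place of code of your own. Each camera call takes 0.05 s, during which the arm holds its last target.

### The job

The circuit board in its aluminium frame was left partly raised on the turn-over cradle. Push it with the fingertips up and over its spine, like a stiff page, and press it down until it lies fully flat on the empty rest on the other side, so the solder side faces up; then move clear. Only push the board: do not grip it between the fingers, fling it or lean hard on it, and leave the dish, capacitor, bottle and screwdriver where they are.

Things in the scene. Friction and masses are not known exactly. Their poses are not given: they have to be found in the camera images.
- cradle: Grey cradle fixed to the bench. Origin: centre of its underside; z up. Plate 190 (x) by 260 (y) by 12 mm. The spine runs along its x. Two blue-topped rest bars along x, 150 by 12 mm, at y = -88 and +88 mm, tops 41 mm above the bench. Bearing blocks at x = +-86 mm, y = 0, 58 mm high. The board starts raised over the -y half and must end flat over the +y half.
- spine (a point): Middle of the hinge line of the board, 45 mm above the cradle's origin; fixed; axes as the cradle's.
- free_edge (a point): Middle of the free edge of the board frame, at mid-thickness; moves with it. The leaf is 150 mm along the spine, 110 mm from hinge line to this edge, 8 mm thick, 160 g (varies). The outer 22 mm is a plain aluminium rail: push there. Chips stand 1 mm proud of the component side. Axes: x along the spine, y from free edge to hinge, z out of the component side (up at joint 0).
- leaf (a joint): Angle of the board about the spine, rad: 0 = flat on the rest at the cradle's -y side, 1.571 = upright, 3.1416 = flat on the +y rest (hard stops at both ends). Starts at 0.5 to 0.9. The hinge is stiff (0.16 N m friction, more than the board's weight): the board stays where it is left, never falling by itself; about 3 N at the free edge moves it.
- dish: Shallow white parts dish, 80 mm across, 16 mm high, loose; origin at the centre of its underside. Leave alone.
- capacitor: Blue can capacitor standing upright, 22 mm across, 36 mm high, loose; origin at the centre of its underside. Leave alone.
- flux_bottle: Yellow bottle with a red cap, 40 mm across, 85 mm high, loose; origin at the centre of its underside. Leave alone.
- screwdriver: Small screwdriver with an orange handle, 130 mm long, lying on the bench along its own x axis, loose. Leave alone.

How it is judged:
By the outcome, as a careful person would: the job done as asked, in the order asked, and still so for the second after the job is handed in, with the robot touching nothing.
It also fails if it takes over 42 s, if anything falls off the work surface, if the arm or the gripper's body presses on something with over 40 N, if the wrist force passes 120 N, or if a joint passes its speed limit or range.

## Working session

There is one attempt and no reset: what is moved stays moved. The work goes in short steps, Python scripts to look and compute and a tool call to move; the robot and the scene stay as the last step left them, time stands still between calls to the robot, and variables do not carry over. Pictures are saved under pics/ and viewed, and the job is handed in when it is done.

Besides the shell and the picture viewer there is one more tool, called after "Emit:" as name(argument=value, ...), one argument or row to a line, values as JSON. send_rows: Moves the arm, as the interface text tells. Shifts and turns lie within -1 to 1; 1 stands for 25 cm of shift or 60 degrees of turn. Its arguments: {"type":"object","properties":{"moves":{"type":"array","items":{"type":"array","items":{"type":"number","minimum":-1,"maximum":1}}},"force":{"type":"number"}},"required":["moves"]}

```bash
mkdir -p pics; ls; python3 - <<'E'
from cell import bot
import cv2,numpy as np
np.set_printoptions(precision=4,suppress=True)
o=bot.get_obs();print(o)
for n in("scene","top"):
    d=bot.get_image(n);cv2.imwrite(f"pics/{n}0.png",d["img"][:,:,::-1])
    np.savez(f"pics/{n}0.npz",**d)
    R=cv2.Rodrigues(np.array(d["rvec"]))[0];print(n,d["mtx"],d["dist"],-R.T@np.ravel(d["tvec"]),R)
E
```

```text
pics
{'time': 0.0, 'qpos': array([ 1.153 ,  0.3992,  0.045 ,  1.5379, -0.0187,  1.2069, -0.0507]), 'joint_velocities': array([-0.0004,  0.0005, -0.001 , -0.0014, -0.0003, -0.001 , -0.0007]), 'joint_efforts': array([  0.0006, -47.5121,   1.3648, -25.4219,   0.0116,   0.0093,
         0.    ]), 'position': array([ 0.2035, -0.6166,  0.2254]), 'orientation': array([[ 0.9496,  0.3135, -0.0008],
       [ 0.3135, -0.9496,  0.0018],
       [-0.0001, -0.002 , -1.    ]]), 'force': array([-0.1109, -1.4054, -0.1682]), 'torque': array([ 0.0281, -0.0074,  0.0138]), 'width': 0.08507912327557039}
scene [[454.1887   0.     316.2281]
 [  0.     454.1887 200.2671]
 [  0.       0.       1.    ]] [0.0101 0.     0.     0.     0.    ] [ 1.3184 -0.112   0.57  ] [[ 0.1741  0.9845  0.0189]
 [ 0.5556 -0.0824 -0.8274]
 [-0.813   0.1546 -0.5614]]
top [[404.6421   0.     320.796 ]
 [  0.     404.6421 197.2934]
 [  0.       0.       1.    ]] [-0.1004  0.      0.      0.      0.    ] [0.4708 0.0318 0.8547] [[-0.0242 -0.9997  0.0028]
 [-0.996   0.0239 -0.0857]
 [ 0.0856 -0.0049 -0.9963]]
```

View pics/scene0.png

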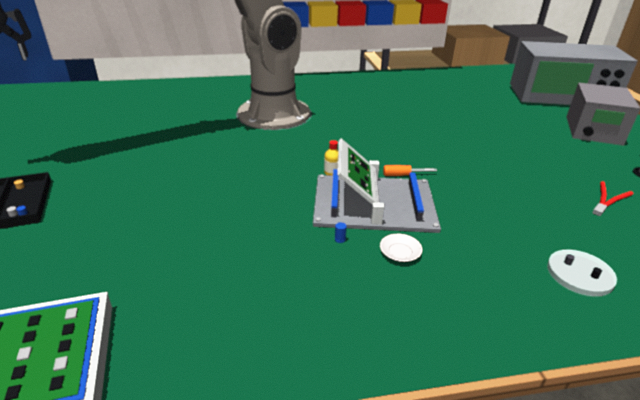

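View pics/top0.png

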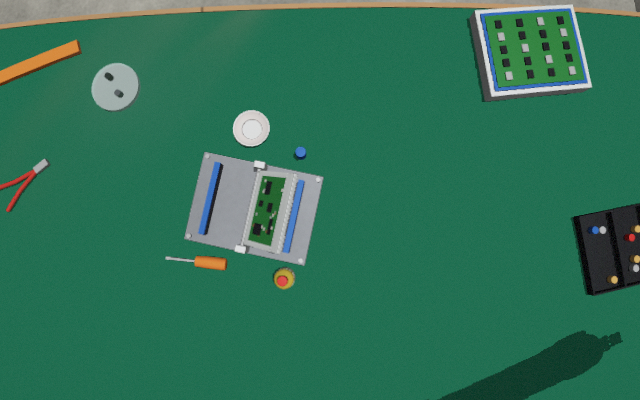

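The top view shows the plate corners at about (206,155), (322,178), (303,263) and (186,238). The bearing blocks are at (260,165) and (240,249), the raised board leans toward the right bar, and the empty rest is on the left. The capacitor is at (300,153), the bottle at (285,280), the dish at (251,128) and the screwdriver at (205,262).

```bash
cat > h.py <<'E'
import cv2,numpy as np
np.set_printoptions(precision=4,suppress=True)
def ray(d,uv):
    p=cv2.undistortPoints(np.array([[uv]],float),d["mtx"],d["dist"])[0,0]
    R=cv2.Rodrigues(np.array(d["rvec"]))[0];c=-R.T@np.ravel(d["tvec"])
    v=R.T@np.array([p[0],p[1],1]);return c,v/np.linalg.norm(v)
def plane(d,uv,z):
    c,v=ray(d,uv);return c+v*(z-c[2])/v[2]
def proj(d,P):
    return cv2.projectPoints(np.array(P,float).reshape(-1,1,3),np.array(d["rvec"]),np.array(d["tvec"]),d["mtx"],d["dist"])[0][:,0]
def blobs(img,lo,hi,amin=30):
    h=cv2.cvtColor(img,cv2.COLOR_RGB2HSV);m=cv2.inRange(h,np.array(lo),np.array(hi))
    cs=cv2.findContours(m,cv2.RETR_EXTERNAL,cv2.CHAIN_APPROX_NONE)[0]
    return [c for c in cs if cv2.contourArea(c)>amin]
E
python3 - <<'E'
from h import *
t=dict(np.load("pics/top0.npz"));s=dict(np.load("pics/scene0.npz"))
for nm,d in(("top",t),("scene",s)):
    print(nm)
    for c in blobs(d["img"],(105,120,60),(130,255,255)):
        r=cv2.minAreaRect(c);b=cv2.boxPoints(r)
        print("blue",r, plane(d,r[0],.041))
    cv2.imwrite(f"pics/{nm}z.png",cv2.resize(d["img"][130:300,160:350] if nm=="top" else d["img"][125:275,300:460],None,fx=4,fy=4 if nm=="top" else 4,interpolation=cv2.INTER_CUBIC)[:600,:,::-1])
for uv in((206,155),(322,178),(303,263),(186,238)):print(plane(t,uv,.012))
for uv in((260,165),(240,249)):print(plane(t,uv,.058))
E
```

```text
top
blue ((593.5, 229.5), (7.0, 9.0), 90.0) [ 0.4585 -0.5476  0.041 ]
blue ((293.1351318359375, 215.81082153320312), (6.533019542694092, 73.75595092773438), 12.33908748626709) [0.5047 0.0843 0.041 ]
blue ((209.17227172851562, 197.69021606445312), (6.492274761199951, 73.52501678466797), 13.134021759033203) [0.5453 0.2546 0.041 ]
blue ((300.0, 152.5), (11.0, 10.0), 90.0) [0.6335 0.068  0.041 ]
blue ((533.1402587890625, 48.01478576660156), (78.23938751220703, 99.74002075195312), 84.70991516113281) [ 0.8577 -0.4451  0.041 ]
scene
blue ((57.39094543457031, 353.5486755371094), (97.72528076171875, 99.63692474365234), 79.99201965332031) [ 0.8671 -0.3806  0.041 ]
blue ((340.5, 231.5), (19.0, 11.0), 90.0) [0.6623 0.0607 0.041 ]
blue ((20.810810089111328, 209.8648681640625), (10.192737579345703, 9.535140991210938), 80.53767395019531) [ 0.5002 -0.5459  0.041 ]
blue ((415.8065490722656, 192.42784118652344), (40.48270034790039, 6.871180057525635), 76.75948333740234) [0.5541 0.2502 0.041 ]
blue ((334.9226379394531, 188.46961975097656), (5.991706848144531, 38.998653411865234), 3.012787342071533) [0.5135 0.0816 0.041 ]
blue ((15.134147644042969, 25.207319259643555), (20.458763122558594, 8.901905059814453), 38.65980529785156) [-1.0314 -1.0652  0.041 ]
blue ((299.8328857421875, 10.08768081665039), (32.496238708496094, 16.951339721679688), 51.009002685546875) [-1.2542  0.2636  0.041 ]
blue ((378.42266845703125, 12.298969268798828), (23.975244522094727, 29.78742790222168), 87.39744567871094) [-1.1647  0.6757  0.041 ]
blue ((34.99999237060547, 41.49999237060547), (69.99998474121094, 82.99998474121094), 0.0) [-0.7466 -0.897   0.041 ]
[0.6393 0.2696 0.012 ]
[0.5838 0.0241 0.012 ]
[0.4078 0.0677 0.012 ]
[0.4644 0.3122 0.012 ]
[0.6068 0.1475 0.058 ]
[0.4411 0.189  0.058 ]
```

View pics/topz.png

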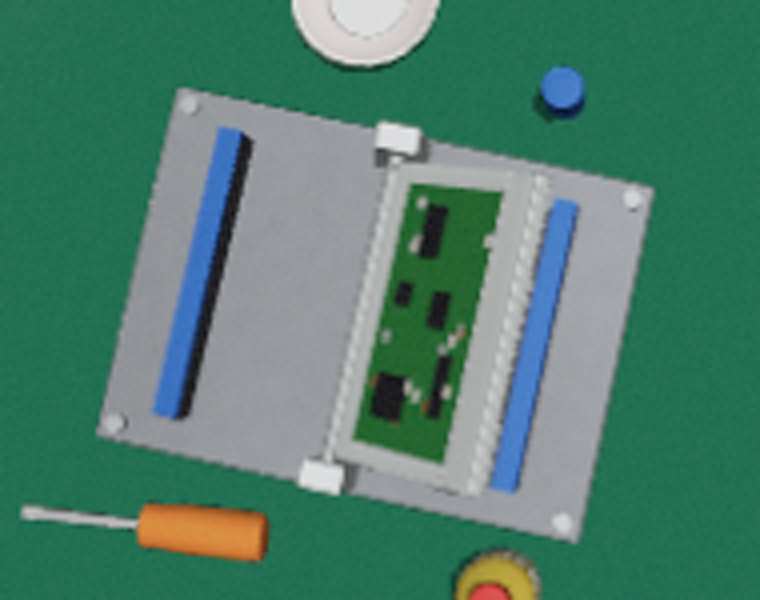

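View pics/scenez.png

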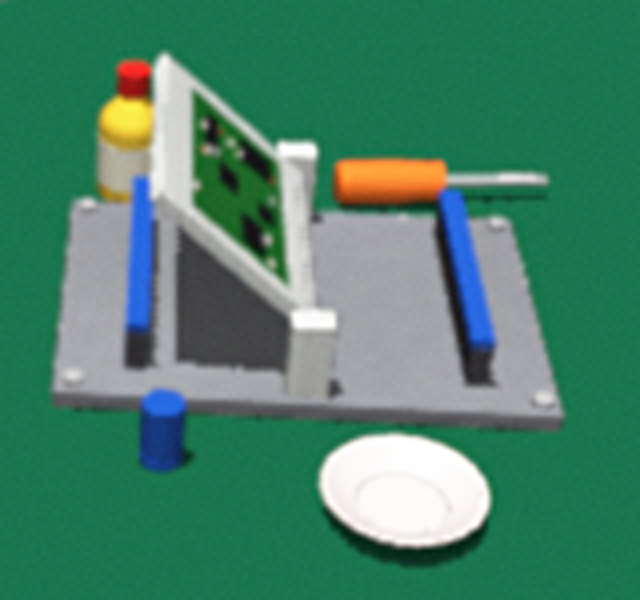

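```bash
python3 - <<'E'
from h import *
t=dict(np.load("pics/top0.npz"));s=dict(np.load("pics/scene0.npz"))
C=np.array([.525,.1692,0]);Y=np.array([.0408,.1692,0]);Y/=np.linalg.norm(Y);X=np.array([Y[1],-Y[0],0]);print("yaw",np.degrees(np.arctan2(X[1],X[0])))
print("bars local",[((np.array(p)-C)@X,(np.array(p)-C)@Y) for p in([.5047,.0843,.041],[.5453,.2546,.041])])
def onx(d,uv,x0): # intersect with plane local x=x0
    c,v=ray(d,uv);k=(x0-(c-C)@X)/(v@X);p=c+v*k;return (p-C)@Y,p[2]
# triangulate free-edge component side corners
def tri(a,b):
    c1,v1=ray(t,a);c2,v2=ray(s,b);A=np.stack([v1,-v2],1);k=np.linalg.lstsq(A,c2-c1,rcond=None)[0]
    p,q=c1+v1*k[0],c2+v2*k[1];m=(p+q)/2
    print("tri",(m-C)@X,(m-C)@Y,m[2],"gap",np.linalg.norm(p-q),"r",np.hypot((m-C)@Y,m[2]-.045),"th",np.arctan2(m[2]-.045,-(m-C)@Y))
# top zoom: (x/4+160, y/4+130); scene zoom: /4 + (300,125)
T=lambda x,y:(x/4+160,y/4+130);S=lambda x,y:(x/4+300,y/4+125)
tri(T(528,173),S(192,88)); 
tri(T(447,465),S(165,55)) if 0 else None
tri(T(549,178),S(160,195))
tri(T(474,494),S(160,55))
print(plane(t,T(490,593),.085), plane(t,(300,152.5),.036))
E
```

```text
yaw -13.557192929535645
bars local [(np.float64(0.00016753840251975544), np.float64(-0.08729302338035771)), (np.float64(-0.00028474633843892164), np.float64(0.08777909158519895))]
tri 0.0671563258251908 -0.07309930917242402 0.17164250638863232 gap 0.012072064212916112 r 0.14622528312805694 th 1.0473028301989922
tri 0.07398913507426283 -0.08155830442001452 0.11664868309969717 gap 0.004305783226891926 r 0.10856007926391999 th 0.7208068771072259
tri -0.07402032102279671 -0.08197752152850718 0.11889464689852938 gap 0.0004912528442176517 r 0.11036635753804325 th 0.7335887777572468
[0.3855 0.1039 0.085 ] [0.6345 0.0682 0.036 ]
```

```bash
cat >> h.py <<'E'
C=np.array([.525,.1692,0]);Y=np.array([.0408,.1692,0]);Y/=np.linalg.norm(Y);X=np.array([Y[1],-Y[0],0])
from scipy.spatial.transform import Rotation as Ro
Rt=np.stack([Y,X,[0,0,-1]],1) # tool x = cradle +y, tool y = cradle x? , z down
def loc(p): d=np.array(p)-C;return np.array([d@X,d@Y,p[2]])
def plan(o,pts,R=Rt):
    R0=o["orientation"];
    print("t",o["time"],"loc tcp",loc(o["position"]),"F",o["force"],"w",o["width"])
    rv=Ro.from_matrix(R0.T@R).as_rotvec()/np.radians(60)
    for p in pts:
        w=C+p[0]*X+p[1]*Y+np.array([0,0,p[2]])
        print("->",p,np.round(R0.T@(w-o["position"])/.25,3),"turn",np.round(rv,3))
E
python3 - <<'E'
from h import *
print(np.linalg.det(Rt))
from cell import bot
plan(bot.get_obs(),[(0,-.125,.2)])
E
```

```text
1.0
t 0.1 loc tcp [-0.1283 -0.8394  0.2255] F [-0.3761  0.6271 -0.3386] w 0.08585606303737447
-> (0, -0.125, 0.2) [ 1.943 -2.157  0.105] turn [-0.002 -0.001 -0.97 ]
```

Emit:
send_rows(
  moves=[
    [0.16,-0.18,0,0,0,-0.1,1],
    [0.32,-0.36,0,0,0,-0.2,1],
    [0.48,-0.54,0,0,0,-0.3,1],
    [0.64,-0.72,0,0,0,-0.4,1],
    [0.8,-0.9,0,0,0,-0.5,1],
  ],
  force=20,
)

```text
time: 0.72
position: [0.3236, -0.3388, 0.2262]
orientation: [[0.663, 0.749, -0.0], [0.749, -0.663, -0.0], [-0.0, 0.0, -1.0]]
force: [0.3, -0.4, 0.6]
width: 0.0
```

```bash
python3 - <<'E'
from h import *
from cell import bot
plan(bot.get_obs(),[(0,-.125,.2)])
E
```

```text
t 0.725 loc tcp [-0.0767 -0.5411  0.2262] F [ 0.3406 -0.4381  0.6432] w 2.053089921719516e-05
-> (0, -0.125, 0.2) [ 1.614 -0.51   0.105] turn [ 0.     0.    -0.466]
```

Emit:
send_rows(
  moves=[
    [0.2,-0.06,0,0,0,-0.1,1],
    [0.4,-0.12,0,0,0,-0.2,1],
    [0.6,-0.18,0,0,0,-0.3,1],
    [0.8,-0.24,0,0,0,-0.4,1],
    [1.0,-0.31,0,0,0,-0.466,1],
  ],
)

```text
time: 1.35
position: [0.432, -0.1013, 0.2263]
orientation: [[0.236, 0.972, 0.0], [0.972, -0.236, -0.0], [-0.0, 0.0, -1.0]]
force: [1.2, 0.3, -0.4]
width: -0.0001
```

```bash
python3 - <<'E'
from h import *
from cell import bot
plan(bot.get_obs(),[(0,-.125,.2),(0,-.125,.105)])
E
```

```text
t 1.35 loc tcp [-0.027  -0.2847  0.2263] F [ 1.2251  0.2795 -0.3549] w -9.794046028173933e-05
-> (0, -0.125, 0.2) [0.639 0.107 0.105] turn [ 0.     0.    -0.002]
-> (0, -0.125, 0.105) [0.639 0.107 0.485] turn [ 0.     0.    -0.002]
```

Emit:
send_rows(
  moves=[
    [0.2,0.03,0.03,0,0,0,1],
    [0.4,0.07,0.06,0,0,0,1],
    [0.6,0.1,0.1,0,0,0,1],
    [0.63,0.107,0.3,0,0,0,1],
    [0.63,0.107,0.48,0,0,0,1],
  ],
)

```text
time: 1.98
position: [0.4953, 0.0452, 0.105]
orientation: [[0.236, 0.972, 0.0], [0.972, -0.236, 0.0], [0.001, 0.0, -1.0]]
force: [0.6, -0.6, -0.4]
width: 0.0001
```

```bash
python3 - <<'E'
from h import *
from cell import bot
o=bot.get_obs()
plan(o,[(0,-.125,.105),(0,-.097,.105)])
for n in("scene","top"):
    d=bot.get_image(n);i=d["img"][130:300,160:350] if n=="top" else d["img"][50:250,260:500]
    p=proj(d,[o["position"],o["position"]+.019*o["orientation"][:,2]]);print(n,p)
    cv2.imwrite(f"pics/{n}1.png",cv2.resize(i,None,fx=3,fy=3,interpolation=cv2.INTER_CUBIC)[:,:,::-1])
E
```

```text
t 1.975 loc tcp [ 0.0002 -0.1275  0.105 ] F [ 0.6229 -0.594  -0.4137] w 9.89657733094786e-05
-> (0, -0.125, 0.105) [ 0.01  -0.001  0.   ] turn [ 0.    -0.001 -0.001]
-> (0, -0.097, 0.105) [ 0.122 -0.001  0.   ] turn [ 0.    -0.001 -0.001]
scene [[317.4894 159.5461]
 [317.3112 167.3973]]
top [[312.0735 218.9862]
 [312.2553 219.3041]]
```

View pics/scene1.png

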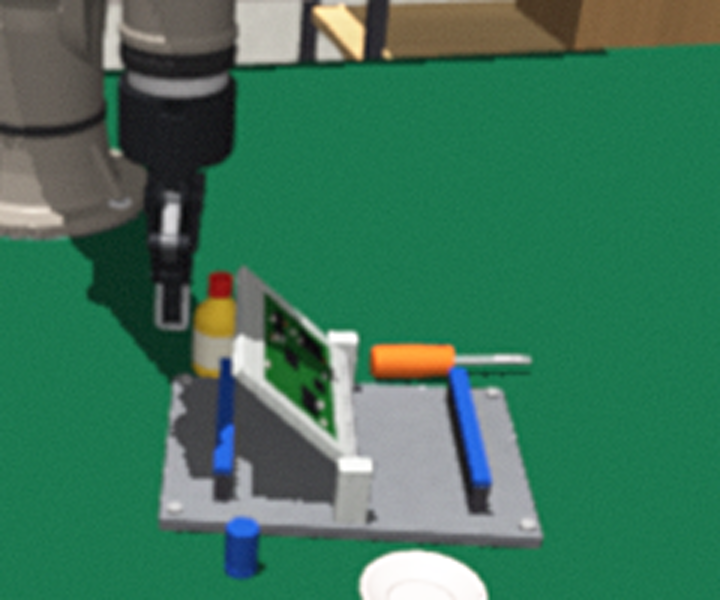

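View pics/top1.png

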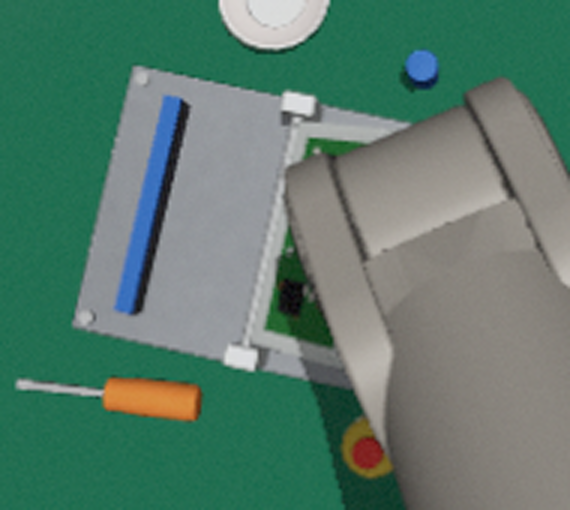

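```bash
python3 - <<'E'
from h import *
from cell import bot
o=bot.get_obs();plan(o,[])
d=bot.get_image("scene");i=d["img"][90:190,280:380].copy()
print(proj(d,[o["position"],o["position"]+.019*o["orientation"][:,2]]))
cv2.imwrite("pics/z2.png",cv2.resize(i,None,fx=6,fy=6,interpolation=cv2.INTER_NEAREST)[:,:,::-1])
E
```

```text
t 2.075 loc tcp [-0.0039 -0.1304  0.1019] F [-0.966  -0.913  -0.2333] w 0.00035485739518297844
[[316.1953 159.8253]
 [316.0062 167.5803]]
```

View pics/z2.png

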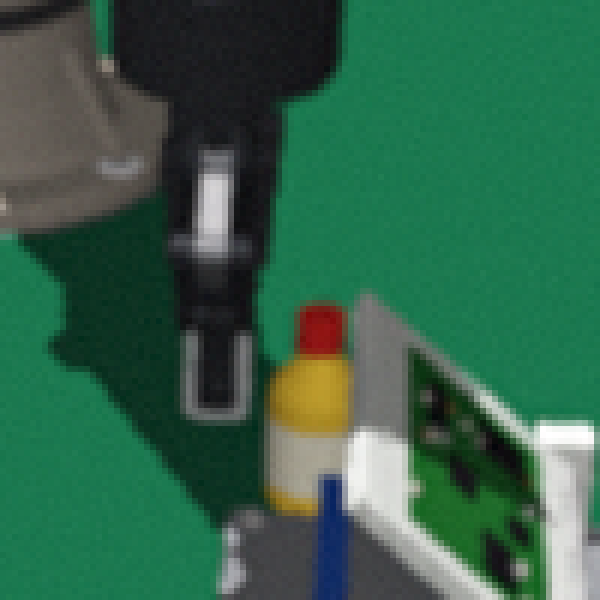

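```bash
python3 - <<'E'
from h import *
from cell import bot
for k in range(1): 
    o=bot.get_obs();print(o["time"],o["position"],o["qpos"],o["joint_velocities"])
t=dict(np.load("pics/top0.npz"));s=dict(np.load("pics/scene0.npz"))
for sx in(-1,1):
  for sy in(-1,1):
    P=C+sx*.095*X+sy*.13*Y+np.array([0,0,.012]);q=proj(s,[P])[0];print(sx,sy,"scene",q,"zoom",(q-[300,125])*4,"topzoom",(proj(t,[P])[0]-[160,130])*4)
for y in(-.088,.088):
  for sx in(-1,1):
    P=C+sx*.075*X+y*Y+np.array([0,0,.041]);q=proj(s,[P])[0];print("bar",(q-[300,125])*4,(proj(t,[P])[0]-[160,130])*4)
for sx in(-1,1):
    P=C+sx*.086*X+np.array([0,0,.058]);q=proj(s,[P])[0];print("blk",(q-[300,125])*4,(proj(t,[P])[0]-[160,130])*4)
E
```

```text
2.125 [0.493  0.0436 0.1045] [ 0.3337  0.3064 -0.5929  2.0133  0.2172  0.8891 -0.6162] [ 0.0112 -0.0486 -0.0111 -0.0633 -0.0078 -0.0004  0.0037]
-1 -1 scene [318.0038 174.3357] zoom [ 72.0153 197.3428] topzoom [577.3012 542.8591]
-1 1 scene [427.7154 179.5817] zoom [510.8615 218.3268] topzoom [ 93.4614 434.5552]
1 -1 scene [312.5856 221.9497] zoom [ 50.3423 387.7987] topzoom [654.6604 186.0193]
1 1 scene [441.0241 228.6734] zoom [564.0966 414.6934] topzoom [177.2799  84.5302]
bar [143.5277 175.4398] [501.5788 490.3808]
bar [135.9518 323.1088] [565.8768 199.1031]
bar [449.923  189.9067] [162.5387 414.794 ]
bar [483.6038 340.7381] [230.5461 127.5085]
blk [297.9969 147.5076] [319.3071 475.4792]
blk [313.3578 316.6309] [396.976  136.5187]
```

The scene view puts the visible fingertip at about (316,159). That is where the reported TCP projects, not 19 mm below it. The tip height is therefore uncertain by about 2 cm, so I'll go a bit lower to be safe under either reading and watch the contact.

Emit:
send_rows(
  moves=[
    [0.03,0,0.044,0,0,0,1],
    [0.07,0,0.044,0,0,0,1],
    [0.1,0,0.044,0,0,0,1],
    [0.13,0,0.044,0,0,0,1],
    [0.16,0,0.044,0,0,0,1],
  ],
)

```text
time: 2.75
position: [0.5038, 0.0771, 0.0959]
orientation: [[0.239, 0.971, -0.004], [0.971, -0.239, -0.011], [-0.011, -0.001, -1.0]]
force: [-5.5, -18.8, 14.9]
width: 0.0003
```

```bash
cat >> h.py <<'E'
def snap(bot,name):
    o=bot.get_obs();plan(o,[]);d=bot.get_image("scene");i=d["img"][80:230,280:480]
    cv2.imwrite(f"pics/{name}.png",cv2.resize(i,None,fx=4,fy=4,interpolation=cv2.INTER_CUBIC)[:,:,::-1])
    print("tcp zoom",(proj(d,[o["position"]])[0]-[280,80])*4)
E
python3 -c "
from h import *
from cell import bot
snap(bot,'s3')"
```

```text
t 2.75 loc tcp [ 0.001  -0.0945  0.0959] F [ -5.5251 -18.8356  14.9203] w 0.00030353646246663696
tcp zoom [211.9349 336.9512]
```

View pics/s3.png

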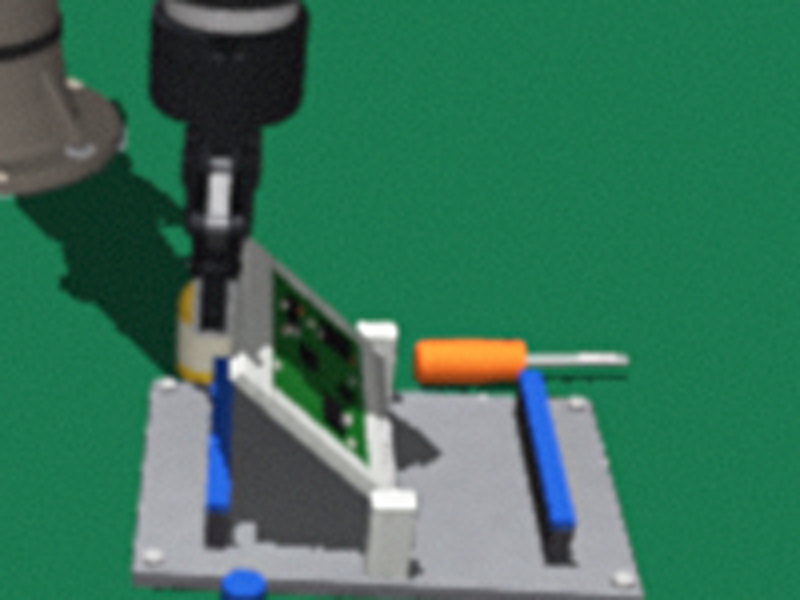

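The contact force, (-19, +15) N, points along the board toward the hinge. Pushing purely sideways jams on friction, so the finger has to travel along the free edge's arc, rising as it pushes.

```bash
cat >> h.py <<'E'
def arc(ths,cy,cz,th0=.73,z0=.095,pen=.004):
    f=lambda t:(-.11*np.cos(t)-.004*np.sin(t)-.011+pen,.11*np.sin(t)-.004*np.cos(t))
    for t in ths:
        y,z=f(t);z=z0+z-f(th0)[1];print(t,"y %.4f z %.4f"%(y,z),"dx %.3f dz %.3f"%((y-cy)/.25,(cz-z)/.25))
E
python3 -c "
from h import *
arc([.75,.8,.85,.9,.95],-.087,.095)
from cell import bot
print(bot.get_obs()['torque'],bot.get_obs()['force'])"
```

```text
0.75 y -0.0902 z 0.0967 dx -0.013 dz -0.007
0.8 y -0.0865 z 0.1007 dx 0.002 dz -0.023
0.85 y -0.0826 z 0.1046 dx 0.018 dz -0.039
0.9 y -0.0785 z 0.1083 dx 0.034 dz -0.053
0.95 y -0.0742 z 0.1118 dx 0.051 dz -0.067
[-2.4391  0.8912  0.0336] [ -4.2458 -12.852    8.7853]
```

Emit:
send_rows(
  moves=[
    [-0.012,0,-0.007,0,0,0,1],
    [0.002,0,-0.023,0,0,0,1],
    [0.018,0,-0.039,0,0,0,1],
    [0.034,0,-0.053,0,0,0,1],
    [0.052,0,-0.068,0,0,0,1],
  ],
)

```text
time: 3.42
position: [0.5076, 0.0935, 0.113]
orientation: [[0.239, 0.971, -0.001], [0.971, -0.239, -0.004], [-0.004, -0.0, -1.0]]
force: [-1.8, -5.8, 4.7]
width: 0.0002
```

```bash
python3 -c "
from h import *
from cell import bot
snap(bot,'s4')
arc([1,1.05,1.1,1.15,1.2],-.074,.112)"
```

```text
t 3.425 loc tcp [ 0.0008 -0.0776  0.113 ] F [-1.8412 -5.7833  4.7266] w 0.0002096688222798001
tcp zoom [245.5951 309.8911]
1 y -0.0698 z 0.1150 dx 0.017 dz -0.012
1.05 y -0.0652 z 0.1181 dx 0.035 dz -0.024
1.1 y -0.0605 z 0.1208 dx 0.054 dz -0.035
1.15 y -0.0556 z 0.1234 dx 0.074 dz -0.046
1.2 y -0.0506 z 0.1257 dx 0.094 dz -0.055
```

View pics/s4.png

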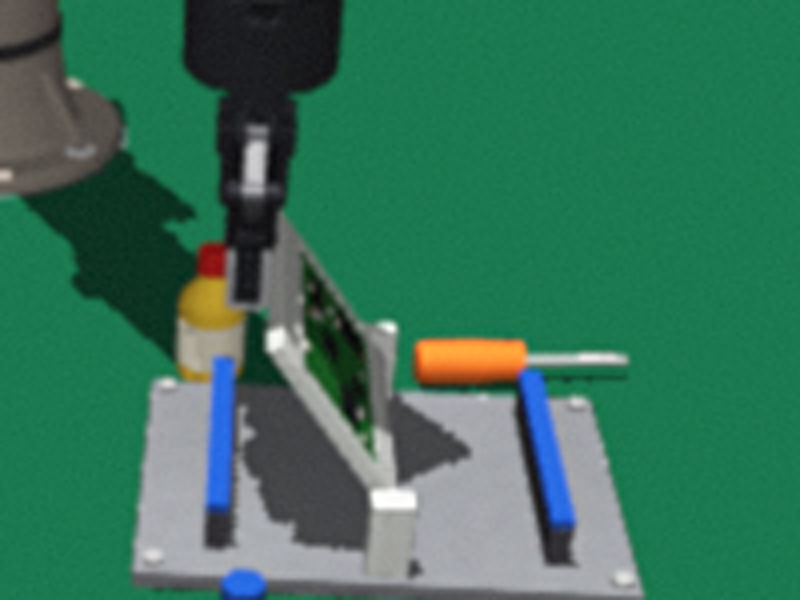

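The board rises with the finger, to roughly 0.95 rad, and the force is down to about 8 N. I'll continue along the arc.

Emit:
send_rows(
  moves=[
    [0.018,0,-0.014,0,0,0,1],
    [0.036,0,-0.026,0,0,0,1],
    [0.055,0,-0.037,0,0,0,1],
    [0.075,0,-0.048,0,0,0,1],
    [0.095,0,-0.058,0,0,0,1],
  ],
)

```text
time: 4.1
position: [0.5138, 0.1193, 0.127]
orientation: [[0.238, 0.971, 0.001], [0.971, -0.238, 0.001], [0.001, 0.001, -1.0]]
force: [-0.0, -3.2, 0.4]
width: -0.0001
```

```bash
python3 -c "
from h import *
from cell import bot
snap(bot,'s5')
arc([1.25,1.3,1.35,1.4,1.45],-.0503,.1265)"
```

```text
t 4.1 loc tcp [ 0.0008 -0.0512  0.127 ] F [-0.03   -3.1512  0.373 ] w -0.0001315796263931563
tcp zoom [298.2681 288.2231]
1.25 y -0.0455 z 0.1278 dx 0.019 dz -0.005
1.3 y -0.0403 z 0.1295 dx 0.040 dz -0.012
1.35 y -0.0350 z 0.1311 dx 0.061 dz -0.018
1.4 y -0.0296 z 0.1323 dx 0.083 dz -0.023
1.45 y -0.0242 z 0.1333 dx 0.104 dz -0.027
```

View pics/s5.png

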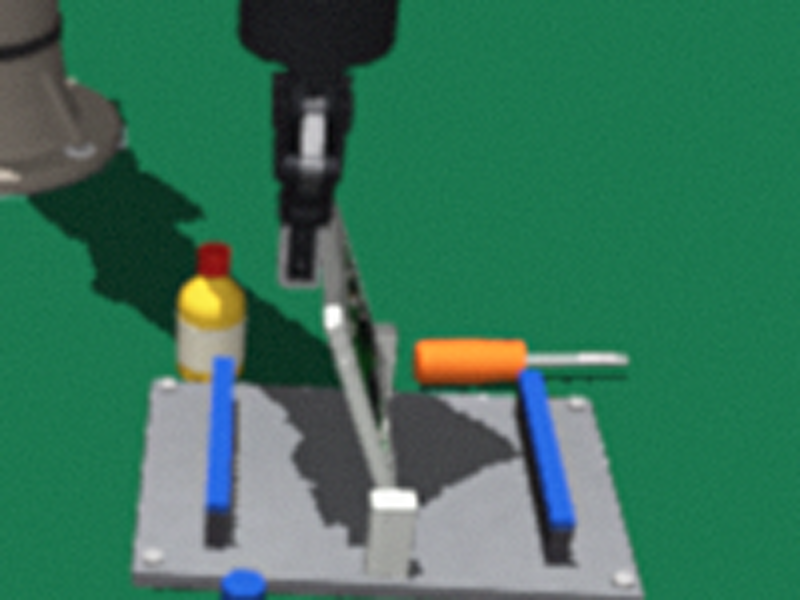

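Emit:
send_rows(
  moves=[
    [0.02,0,-0.01,0,0,0,1],
    [0.04,0,-0.022,0,0,0,1],
    [0.06,0,-0.034,0,0,0,1],
    [0.082,0,-0.048,0,0,0,1],
    [0.104,0,-0.06,0,0,0,1],
  ],
)

```text
time: 4.78
position: [0.5196, 0.1441, 0.1421]
orientation: [[0.238, 0.971, -0.0], [0.971, -0.238, 0.0], [-0.0, -0.0, -1.0]]
force: [0.1, -1.7, -1.4]
width: 0.0003
```

```bash
python3 -c "
from h import *
from cell import bot
snap(bot,'s6')"
```

```text
t 4.775 loc tcp [ 0.0007 -0.0256  0.1421] F [ 0.0978 -1.7295 -1.4056] w 0.0003052309818048561
tcp zoom [350.2255 264.2879]
```

View pics/s6.png

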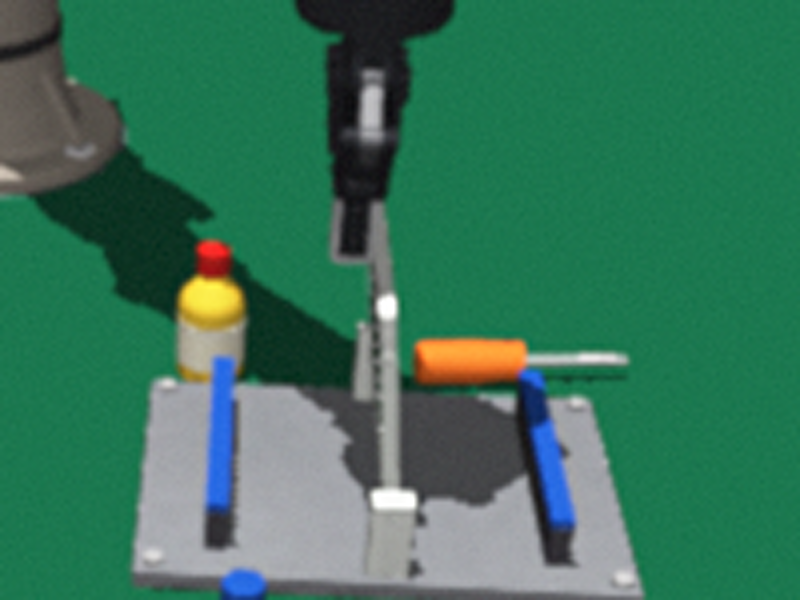

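The board is nearly upright, with its free edge near (387,300) in the zoom and the tip bottom at about (350,261). The tip again matches the TCP height. Next I'll push the lower leading corner of the tip on the rail, at r ≈ 97 mm, along the arc over the top.

```bash
cat >> h.py <<'E'
def arc2(ths,cy,cz,r=.097,pen=.004,tip=0.):
    for t in ths:
        o=.004-pen
        y=-r*np.cos(t)-o*np.sin(t)-.011;z=.045+r*np.sin(t)-o*np.cos(t)+tip
        print("%.2f"%t,"y %.4f z %.4f"%(y,z),"dx %.3f dz %.3f"%((y-cy)/.25,(cz-z)/.25))
E
python3 -c "
from h import *
arc2(np.arange(1.57,3.2,.07),-.0243,.1415)"
```

```text
1.57 y -0.0111 z 0.1420 dx 0.053 dz -0.002
1.64 y -0.0043 z 0.1418 dx 0.080 dz -0.001
1.71 y 0.0025 z 0.1411 dx 0.107 dz 0.002
1.78 y 0.0091 z 0.1399 dx 0.134 dz 0.006
1.85 y 0.0157 z 0.1382 dx 0.160 dz 0.013
1.92 y 0.0222 z 0.1361 dx 0.186 dz 0.021
1.99 y 0.0285 z 0.1336 dx 0.211 dz 0.032
2.06 y 0.0346 z 0.1306 dx 0.236 dz 0.044
2.13 y 0.0405 z 0.1272 dx 0.259 dz 0.057
2.20 y 0.0461 z 0.1234 dx 0.282 dz 0.072
2.27 y 0.0514 z 0.1192 dx 0.303 dz 0.089
2.34 y 0.0565 z 0.1147 dx 0.323 dz 0.107
2.41 y 0.0612 z 0.1098 dx 0.342 dz 0.127
2.48 y 0.0655 z 0.1046 dx 0.359 dz 0.148
2.55 y 0.0695 z 0.0991 dx 0.375 dz 0.170
2.62 y 0.0731 z 0.0933 dx 0.390 dz 0.193
2.69 y 0.0763 z 0.0873 dx 0.402 dz 0.217
2.76 y 0.0790 z 0.0811 dx 0.413 dz 0.242
2.83 y 0.0813 z 0.0747 dx 0.423 dz 0.267
2.90 y 0.0832 z 0.0682 dx 0.430 dz 0.293
2.97 y 0.0846 z 0.0616 dx 0.436 dz 0.320
3.04 y 0.0855 z 0.0548 dx 0.439 dz 0.347
3.11 y 0.0860 z 0.0481 dx 0.441 dz 0.374
3.18 y 0.0859 z 0.0413 dx 0.441 dz 0.401
```

Emit:
send_rows(
  moves=[
    [0.026,0,-0.002,0,0,0,1],
    [0.052,0,-0.002,0,0,0,1],
    [0.08,0,-0.001,0,0,0,1],
    [0.107,0,0.002,0,0,0,1],
    [0.134,0,0.006,0,0,0,1],
  ],
)

```text
time: 5.45
position: [0.5279, 0.1768, 0.1404]
orientation: [[0.238, 0.971, 0.0], [0.971, -0.238, 0.0], [0.0, 0.0, -1.0]]
force: [-0.5, -1.8, 0.9]
width: -0.0001
```

```bash
python3 -c "
from h import *
from cell import bot
snap(bot,'s7')
arc2(np.arange(1.85,2.3,.07),.0091,.14)"
```

```text
t 5.45 loc tcp [0.001  0.0081 0.1404] F [-0.4948 -1.7744  0.9012] w -0.00013931433248845276
tcp zoom [416.1208 270.5516]
1.85 y 0.0157 z 0.1382 dx 0.027 dz 0.007
1.92 y 0.0222 z 0.1361 dx 0.052 dz 0.015
1.99 y 0.0285 z 0.1336 dx 0.078 dz 0.026
2.06 y 0.0346 z 0.1306 dx 0.102 dz 0.038
2.13 y 0.0405 z 0.1272 dx 0.125 dz 0.051
2.20 y 0.0461 z 0.1234 dx 0.148 dz 0.066
2.27 y 0.0514 z 0.1192 dx 0.169 dz 0.083
```

View pics/s7.png

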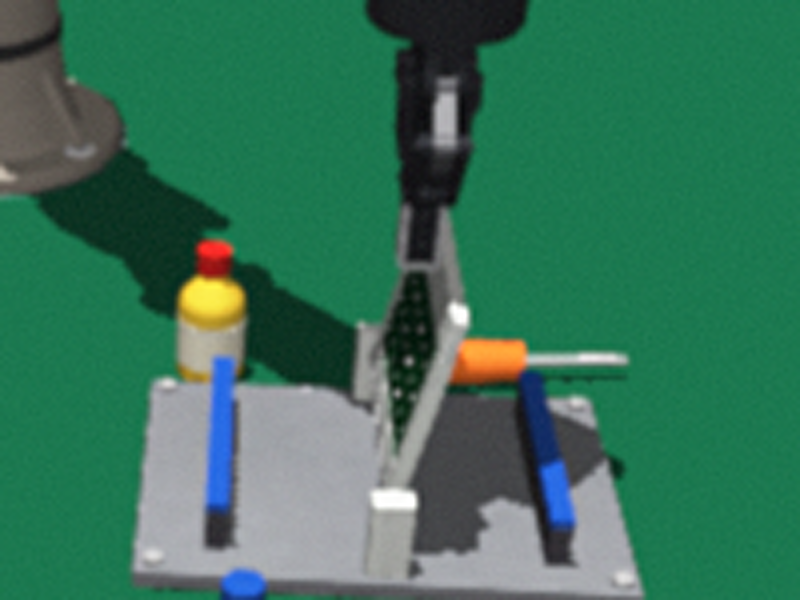

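```bash
cat >> h.py <<'E'
def onx(d,uv,x0):
    c,v=ray(d,uv);k=(x0-(c-C)@X)/(v@X);p=c+v*k;y,z=(p-C)@Y,p[2];return y,z,"r",np.hypot(y,z-.045),"th",np.arctan2(z-.045,-y)
E
python3 -c "
from h import *
s=dict(np.load('pics/scene0.npz'))
for uv in((457,315),(449,310),(466,318)):print(onx(s,(uv[0]/4+280,uv[1]/4+80),.075))
print('tip',[onx(s,(x/4+280,264/4+80),.0145) for x in (400,437)])
"
```

```text
(np.float64(0.021144800464882048), np.float64(0.1559724344746078), 'r', np.float64(0.11296895060113109), 'th', np.float64(1.759080387728451))
(np.float64(0.017109497451606583), np.float64(0.15844257891817515), 'r', np.float64(0.11472555780929082), 'th', np.float64(1.7204888896415622))
(np.float64(0.02553264564305284), np.float64(0.15459025039710422), 'r', np.float64(0.11252528149546531), 'th', np.float64(1.7996958196531885))
tip [(np.float64(-0.0018529580813991969), np.float64(0.1505676947989194), 'r', np.float64(0.10558395540426214), 'th', np.float64(1.5532458078487656)), (np.float64(0.016523586744880105), np.float64(0.15149198070898245), 'r', np.float64(0.10776627892916164), 'th', np.float64(1.7247315378396069))]
```

```bash
python3 -c "
from h import *
arc2([1.70,1.77,1.84,1.9,1.97,2.04,2.11,2.18],.0091,.14,r=.095,tip=-.010)"
```

```text
1.70 y 0.0012 z 0.1292 dx -0.031 dz 0.043
1.77 y 0.0078 z 0.1281 dx -0.005 dz 0.048
1.84 y 0.0143 z 0.1266 dx 0.021 dz 0.054
1.90 y 0.0197 z 0.1249 dx 0.042 dz 0.060
1.97 y 0.0259 z 0.1225 dx 0.067 dz 0.070
2.04 y 0.0320 z 0.1197 dx 0.091 dz 0.081
2.11 y 0.0378 z 0.1165 dx 0.115 dz 0.094
2.18 y 0.0434 z 0.1129 dx 0.137 dz 0.108
```

The rays put the visible tip about 10 mm above the TCP, at about 0.150 m, which is close to the board's edge. I'll back off, drop about 11 mm and carry on pushing.

Emit:
send_rows(
  moves=[
    [-0.04,0,0.02,0,0,0,1],
    [-0.03,0,0.044,0,0,0,1],
    [-0.005,0,0.048,0,0,0,1],
    [0.021,0,0.054,0,0,0,1],
    [0.044,0,0.06,0,0,0,1],
  ],
)

```text
time: 6.12
position: [0.5301, 0.1871, 0.1251]
orientation: [[0.238, 0.971, -0.001], [0.971, -0.238, -0.001], [-0.001, -0.0, -1.0]]
force: [0.0, -2.7, 0.6]
width: 0.0002
```

```bash
python3 -c "
from h import *
from cell import bot
snap(bot,'s8')
arc2([1.97,2.04,2.11,2.18,2.25,2.32],.0201,.125,r=.095,tip=-.010)"
```

```text
t 6.125 loc tcp [0.0008 0.0186 0.1251] F [ 0.0436 -2.7464  0.565 ] w 0.00024554930126563604
tcp zoom [433.5781 297.6738]
1.97 y 0.0259 z 0.1225 dx 0.023 dz 0.010
2.04 y 0.0320 z 0.1197 dx 0.047 dz 0.021
2.11 y 0.0378 z 0.1165 dx 0.071 dz 0.034
2.18 y 0.0434 z 0.1129 dx 0.093 dz 0.048
2.25 y 0.0487 z 0.1089 dx 0.114 dz 0.064
2.32 y 0.0537 z 0.1046 dx 0.134 dz 0.082
```

View pics/s8.png

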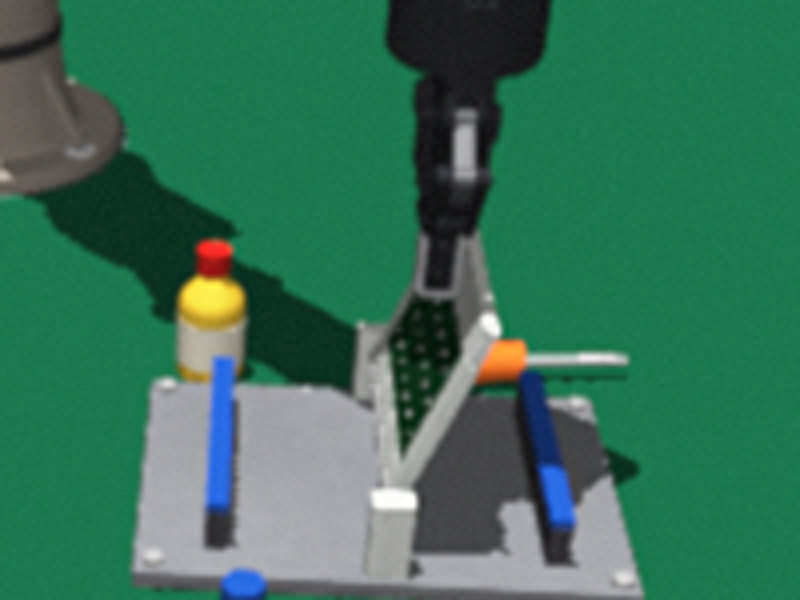

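```bash
python3 -c "
from h import *
s=dict(np.load('pics/scene0.npz'))
for uv in((480,318),(489,328),(500,330)):print(onx(s,(uv[0]/4+280,uv[1]/4+80),.075))
print('tip',[onx(s,(x/4+280,295/4+80),.0145) for x in (417,455)])
"
```

```text
(np.float64(0.032065113352932634), np.float64(0.15493423998970318), 'r', np.float64(0.11451510213264482), 'th', np.float64(1.8545984840395209))
(np.float64(0.03692942793643115), np.float64(0.14979517477314602), 'r', np.float64(0.11111170641946906), 'th', np.float64(1.9096043042910953))
(np.float64(0.042208436028085126), np.float64(0.1489923458249331), 'r', np.float64(0.11223172484689627), 'th', np.float64(1.9563615567556816))
tip [(np.float64(0.008393959493248353), np.float64(0.1335206774338903), 'r', np.float64(0.08891776475670735), 'th', np.float64(1.6653384812919163)), (np.float64(0.027439910188263687), np.float64(0.13450448782407043), 'r', np.float64(0.09361624865261986), 'th', np.float64(1.868274996030291))]
```

θ ≈ 1.91 with contact at r ≈ 92 mm on the rail, which agrees with the plan. Continuing.

Emit:
send_rows(
  moves=[
    [0.023,0,0.01,0,0,0,1],
    [0.047,0,0.021,0,0,0,1],
    [0.071,0,0.034,0,0,0,1],
    [0.093,0,0.048,0,0,0,1],
    [0.114,0,0.064,0,0,0,1],
  ],
)

```text
time: 6.8
position: [0.5372, 0.2152, 0.1092]
orientation: [[0.238, 0.971, 0.0], [0.971, -0.238, 0.0], [0.0, 0.0, -1.0]]
force: [0.1, 0.7, 0.7]
width: 0.0003
```

```bash
python3 -c "
from h import *
from cell import bot
snap(bot,'s9')
arc2([2.32,2.39,2.46,2.53,2.6,2.67],.0486,.109,r=.095,tip=-.010)"
```

```text
t 6.8 loc tcp [0.0011 0.0476 0.1092] F [0.1413 0.7412 0.7171] w 0.0003174041336325299
tcp zoom [486.3144 327.6275]
2.32 y 0.0537 z 0.1046 dx 0.020 dz 0.018
2.39 y 0.0584 z 0.0999 dx 0.039 dz 0.037
2.46 y 0.0628 z 0.0949 dx 0.057 dz 0.057
2.53 y 0.0668 z 0.0895 dx 0.073 dz 0.078
2.60 y 0.0704 z 0.0840 dx 0.087 dz 0.100
2.67 y 0.0736 z 0.0782 dx 0.100 dz 0.123
```

View pics/s9.png

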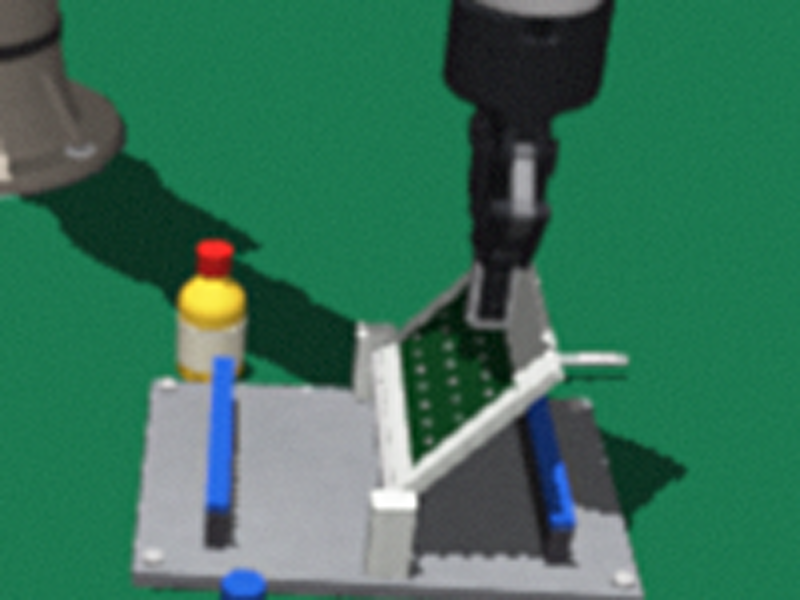

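```bash
python3 -c "
from h import *
s=dict(np.load('pics/scene0.npz'))
for uv in((545,352),(563,360),(560,375)):print(onx(s,(uv[0]/4+280,uv[1]/4+80),.075))
for r,t in((.096,2.32),(.098,2.39),(.1,2.46),(.102,2.53),(.103,2.6)): arc2([t],.0486,.109,r=r,tip=-.010)"
```

```text
(np.float64(0.0648941570080939), np.float64(0.13820518358744271), 'r', np.float64(0.11357137782628175), 'th', np.float64(2.1790014226398364))
(np.float64(0.07397804829106214), np.float64(0.1342926840772103), 'r', np.float64(0.11595660851657918), 'th', np.float64(2.2626691096912044))
(np.float64(0.0737769519720152), np.float64(0.12595450993151686), 'r', np.float64(0.1095293171736823), 'th', np.float64(2.3098405273157487))
2.32 y 0.0544 z 0.1053 dx 0.023 dz 0.015
2.39 y 0.0606 z 0.1019 dx 0.048 dz 0.028
2.46 y 0.0667 z 0.0980 dx 0.072 dz 0.044
2.53 y 0.0725 z 0.0936 dx 0.096 dz 0.062
2.60 y 0.0773 z 0.0881 dx 0.115 dz 0.084
```

Emit:
send_rows(
  moves=[
    [0.023,0,0.016,0,0,0,1],
    [0.048,0,0.029,0,0,0,1],
    [0.072,0,0.045,0,0,0,1],
    [0.095,0,0.063,0,0,0,1],
    [0.114,0,0.085,0,0,0,1],
  ],
)

```text
time: 7.48
position: [0.544, 0.2428, 0.0878]
orientation: [[0.238, 0.971, 0.0], [0.971, -0.238, 0.0], [0.0, 0.0, -1.0]]
force: [-0.1, -1.2, 0.9]
width: 0.0001
```

```bash
python3 -c "
from h import *
from cell import bot
snap(bot,'s10')
arc2([2.67,2.74,2.81,2.88,2.95,3.02,3.08,3.14],.0771,.0878,r=.103,tip=-.010)"
```

```text
t 7.475 loc tcp [0.0012 0.076  0.0878] F [-0.141  -1.1737  0.8576] w 8.857018108968767e-05
tcp zoom [535.6474 365.7892]
2.67 y 0.0808 z 0.0818 dx 0.015 dz 0.024
2.74 y 0.0838 z 0.0753 dx 0.027 dz 0.050
2.81 y 0.0864 z 0.0685 dx 0.037 dz 0.077
2.88 y 0.0885 z 0.0616 dx 0.046 dz 0.105
2.95 y 0.0901 z 0.0546 dx 0.052 dz 0.133
3.02 y 0.0912 z 0.0475 dx 0.057 dz 0.161
3.08 y 0.0918 z 0.0413 dx 0.059 dz 0.186
3.14 y 0.0920 z 0.0352 dx 0.060 dz 0.211
```

View pics/s10.png

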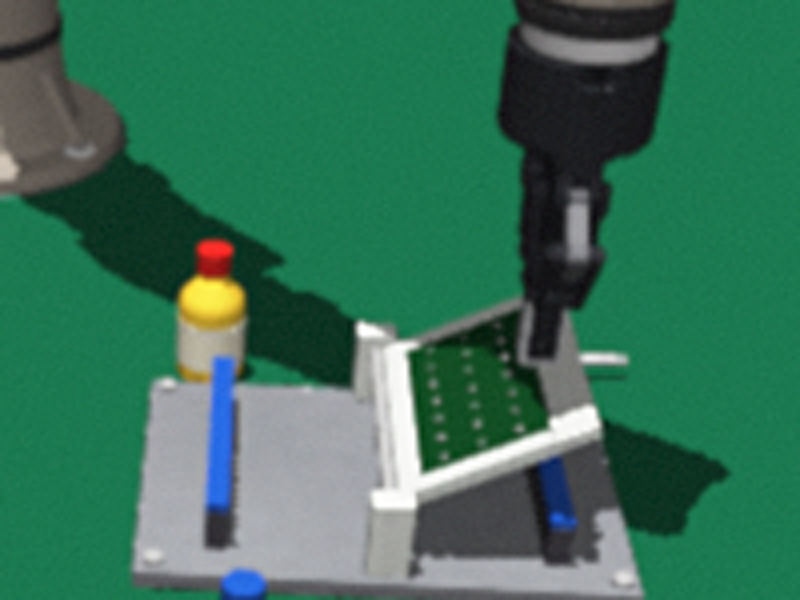

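Emit:
send_rows(
  moves=[
    [0.015,0,0.024,0,0,0,1],
    [0.027,0,0.05,0,0,0,1],
    [0.037,0,0.077,0,0,0,1],
    [0.046,0,0.103,0,0,0,1],
    [0.052,0,0.128,0,0,0,1],
  ],
)

```text
time: 8.15
position: [0.5469, 0.2549, 0.0556]
orientation: [[0.238, 0.971, -0.0], [0.971, -0.238, -0.0], [-0.0, -0.0, -1.0]]
force: [0.3, -0.6, 0.4]
width: -0.0
```

```bash
python3 -c "
from h import *
from cell import bot
snap(bot,'s11')"
```

```text
t 8.15 loc tcp [0.0012 0.0885 0.0556] F [ 0.3374 -0.5589  0.3913] w -3.851188222199009e-05
tcp zoom [550.7532 418.907 ]
```

View pics/s11.png

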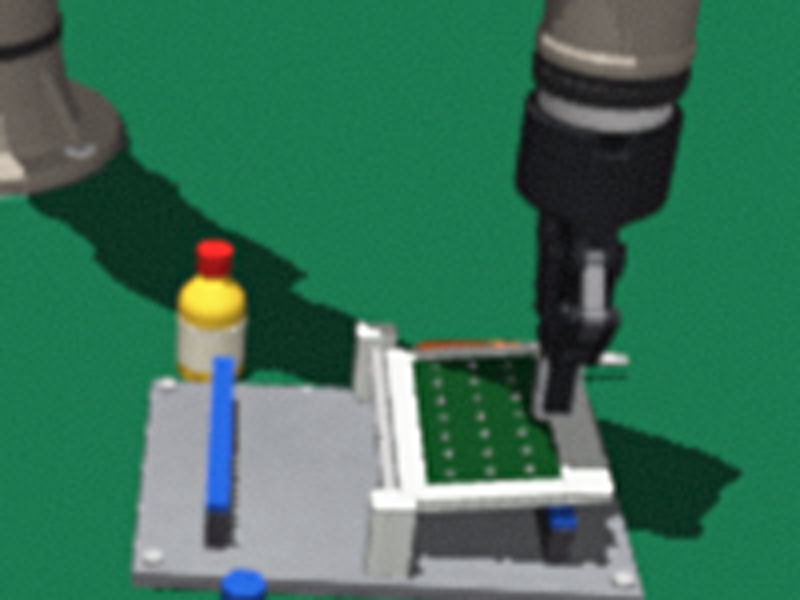

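The board is at about 2.9 rad. The last part goes down slowly, watching the force.

Emit:
send_rows(
  moves=[
    [0.004,0,0.014,0,0,0,1],
    [0.006,0,0.028,0,0,0,1],
    [0.008,0,0.042,0,0,0,1],
    [0.008,0,0.056,0,0,0,1],
    [0.008,0,0.06,0,0,0,1],
  ],
)

```text
time: 8.82
position: [0.5476, 0.2569, 0.0439]
orientation: [[0.238, 0.971, 0.001], [0.971, -0.238, -0.002], [-0.001, 0.001, -1.0]]
force: [-6.9, -4.7, 23.4]
width: -0.0
```

```bash
python3 -c "
from h import *
from cell import bot
snap(bot,'s12')"
```

```text
t 8.825 loc tcp [0.0014 0.0906 0.0439] F [-6.8753 -4.7125 23.3749] w -1.4719065438723345e-05
tcp zoom [551.6252 437.6823]
```

View pics/s12.png

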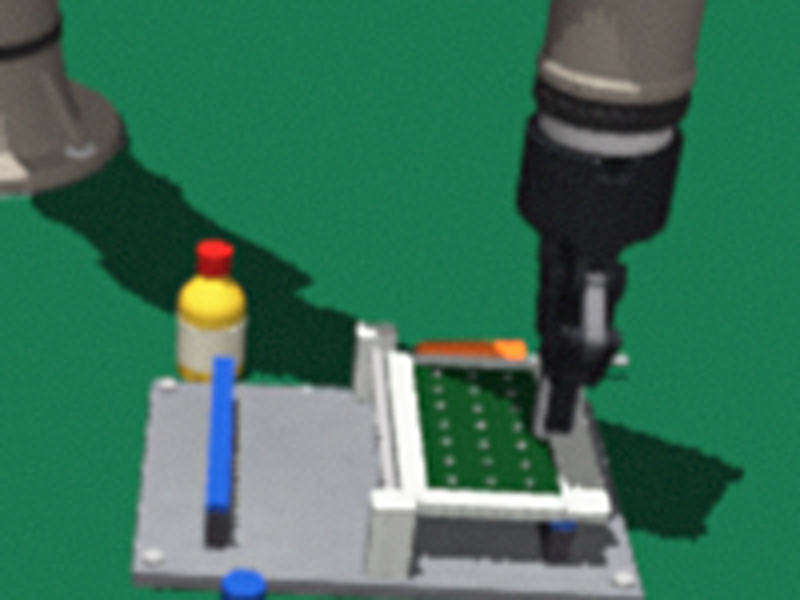

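The force rose to about 24 N, so I'll ease off at once and measure the board's angle.

Emit:
send_rows(
  moves=[
    [0,0,-0.05,0,0,0,1],
    [-0.04,0,-0.2,0,0,0,1],
    [-0.24,0,-0.36,0,0,0,1],
    [-0.48,0,-0.4,0,0,0,1],
    [-0.7,0,-0.4,0,0,0,1],
  ],
)

```text
time: 9.5
position: [0.5063, 0.0851, 0.1425]
orientation: [[0.238, 0.971, 0.003], [0.971, -0.238, -0.0], [0.001, 0.003, -1.0]]
force: [0.4, -0.5, -0.1]
width: -0.0002
```

```bash
python3 -c "
from h import *
from cell import bot
snap(bot,'s13')
d=bot.get_image('top');np.savez('pics/top13.npz',**d);i=d['img'][130:280,160:350]
cv2.imwrite('pics/t13.png',cv2.resize(i,None,fx=4,fy=4,interpolation=cv2.INTER_CUBIC)[:,:,::-1])"
```

```text
t 9.5 loc tcp [ 0.0015 -0.0861  0.1425] F [ 0.4069 -0.5176 -0.1217] w -0.00021929782274929054
tcp zoom [231.9242 258.9791]
```

View pics/s13.png

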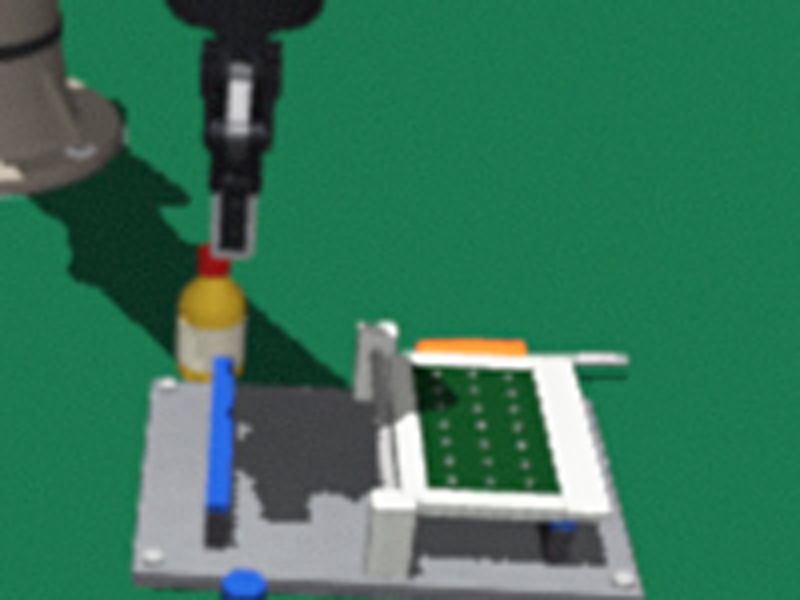

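View pics/t13.png

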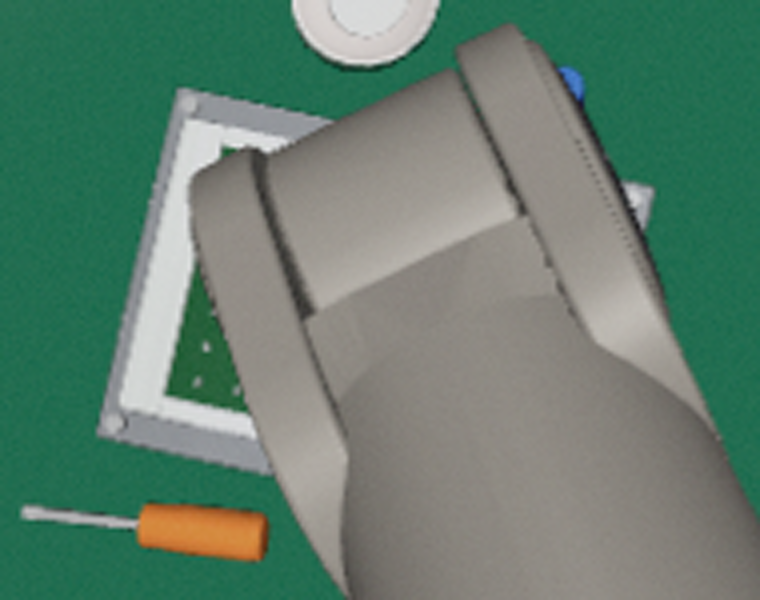

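```bash
python3 -c "
from h import *
s=dict(np.load('pics/scene0.npz'));t=dict(np.load('pics/top13.npz'))
for th in(3.14159,3.08,3.02,2.96):
  u=-np.cos(th)*Y+np.array([0,0,np.sin(th)]);n=-np.sin(th)*Y-np.array([0,0,np.cos(th)])
  P=lambda r,x,h:C+np.array([0,0,.045])+r*u+h*n+x*X
  pts=[P(.11,.075,.004),P(.11,.075,-.004),P(.11,-.075,.004),P(.02,.075,-.004)]
  print(th,((proj(s,pts)-[280,80])*4).round(0).tolist(),((proj(t,pts[:3])-[160,130])*4).round(0).tolist())
print('bar near end top',((proj(s,[C+.075*X+y*Y+np.array([0,0,.041]) for y in(.082,.094)])-[280,80])*4).round(0).tolist())
"
python3 -c "
import cv2
i=cv2.imread('pics/s13.png')[320:580,340:660];cv2.imwrite('pics/s13z.png',cv2.resize(i,None,fx=2.3,fy=2.3))"
```

```text
3.14159 [[610.0, 510.0], [607.0, 523.0], [571.0, 360.0], [429.0, 514.0]] [[185.0, 116.0], [189.0, 119.0], [116.0, 405.0]]
3.08 [[611.0, 499.0], [610.0, 512.0], [572.0, 349.0], [429.0, 512.0]] [[182.0, 114.0], [186.0, 116.0], [113.0, 405.0]]
3.02 [[612.0, 488.0], [611.0, 501.0], [572.0, 339.0], [430.0, 510.0]] [[180.0, 112.0], [183.0, 114.0], [110.0, 406.0]]
2.96 [[611.0, 477.0], [612.0, 490.0], [571.0, 329.0], [430.0, 508.0]] [[179.0, 110.0], [181.0, 112.0], [108.0, 406.0]]
bar near end top [[552.0, 520.0], [576.0, 521.0]]
```

View pics/s13z.png

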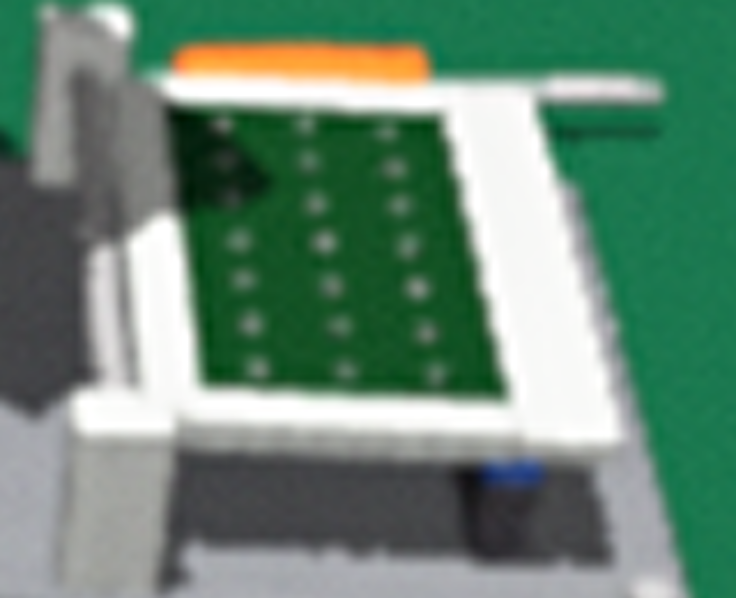

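The near edge of the board slopes from row 510 to 518 in the zoom, and the flat prediction is 514 to 523. At 3.08 rad the slope would be 0, so θ ≈ 3.13 or more. The 24 N spike fits the board reaching its hard stop. I'll move well clear and check with both views.

Emit:
send_rows(
  moves=[
    [0,0,-0.2,0,0,0,1],
    [-0.1,0,-0.35,0,0,0,1],
    [-0.3,0,-0.4,0,0,0,1],
    [-0.5,0,-0.4,0,0,0,1],
    [-0.75,0,-0.4,0,0,0,1],
  ],
)

```text
time: 10.22
position: [0.4615, -0.0955, 0.2418]
orientation: [[0.235, 0.972, 0.002], [0.972, -0.235, -0.0], [0.0, 0.002, -1.0]]
force: [0.7, -0.9, -0.2]
width: -0.0002
```

Emit:
send_rows(
  moves=[
    [-0.2,-0.0,0,0,0,0,1],
    [-0.4,-0.0,0,0,0,0,1],
    [-0.6,-0.0,0,0,0,0,1],
    [-0.6,0,0,0,0,0,1],
  ],
)

```text
time: 10.72
position: [0.4239, -0.245, 0.2409]
orientation: [[0.245, 0.969, -0.0], [0.969, -0.245, -0.001], [-0.001, -0.0, -1.0]]
force: [0.3, 0.7, 0.4]
width: 0.0002
```

```bash
python3 -c "
from h import *
from cell import bot
snap(bot,'s14')
d=bot.get_image('top');np.savez('pics/top14.npz',**d);i=d['img'][110:290,160:350]
d=bot.get_image('scene');np.savez('pics/scene14.npz',**d)
cv2.imwrite('pics/t14.png',cv2.resize(i,None,fx=3,fy=3,interpolation=cv2.INTER_CUBIC)[:,:,::-1])
cv2.imwrite('pics/s14z.png',cv2.resize(d['img'][150:230,360:450],None,fx=7,fy=7,interpolation=cv2.INTER_CUBIC)[:,:,::-1])
s=d
u=Y;P=[C+np.array([0,0,z])+y*Y+.075*X for y,z in((.03,.041),(.105,.041),(.03,.049),(.105,.049))]
print(((proj(s,P)-[360,150])*7).round(0).tolist())
"
```

```text
t 10.725 loc tcp [-0.0011 -0.4264  0.2409] F [0.3319 0.7002 0.3609] w 0.00015655340719693194
tcp zoom [-453.1957   44.7033]
[[225.0, 411.0], [486.0, 424.0], [228.0, 388.0], [490.0, 402.0]]
```

View pics/t14.png

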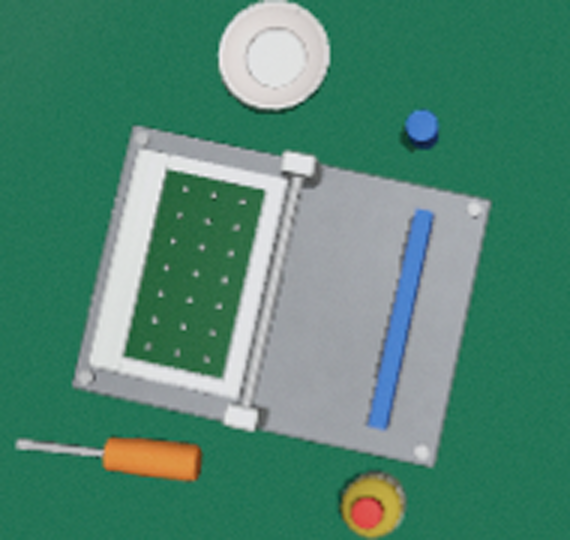

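View pics/s14z.png

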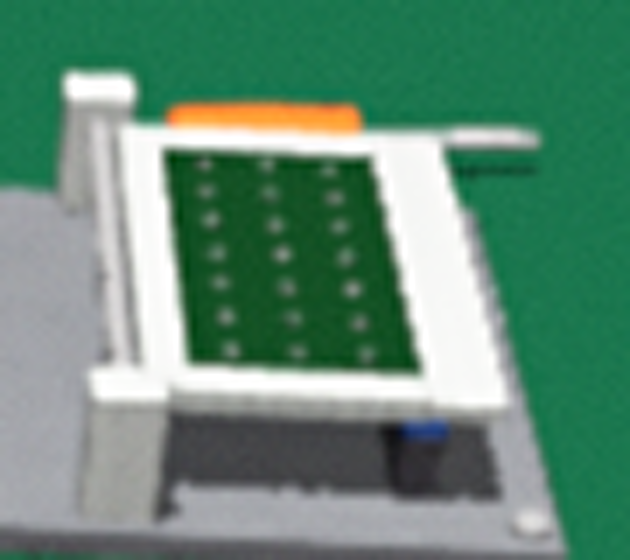

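```bash
python3 -c "
from h import *
d=dict(np.load('pics/scene14.npz'));g=d['img'].astype(float).mean(2)
# bottom silhouette (bright->dark) of the near end face, subpixel half level
xs=[];ys=[]
for c in list(range(388,413))+list(range(424,428)):
    col=g[200:216,c];hi=col[:8].max();
    k=[r for r in range(15) if col[r]>=115 and col[r+1]<115]
    if k: r=k[-1];v=200+r+(col[r]-115)/(col[r]-col[r+1]);xs.append(c);ys.append(v)
print(np.c_[xs,ys].round(2).tolist())
x=np.array(xs);y=np.array(ys);m=x<413;print('slope obs',np.polyfit(x[m],y[m],1)[0])
for th in(3.1416,3.12,3.1,3.08,3.05):
  q=proj(d,[C+np.array([0,0,.045])+r*(-np.cos(th)*Y+np.array([0,0,np.sin(th)]))-.004*(-np.sin(th)*Y-np.array([0,0,np.cos(th)]))+.075*X for r in(.02,.08)]);print(th,q.round(2).tolist(),(q[1,1]-q[0,1])/(q[1,0]-q[0,0]))
"
```

```text
[[388.0, 208.49], [389.0, 208.44], [390.0, 208.47], [391.0, 208.44], [392.0, 208.59], [393.0, 208.65], [394.0, 208.59], [395.0, 208.55], [396.0, 208.61], [397.0, 208.76], [398.0, 208.84], [399.0, 208.77], [400.0, 208.96], [401.0, 209.04], [402.0, 209.18], [403.0, 209.19], [404.0, 209.23], [405.0, 209.25], [406.0, 209.21], [407.0, 209.24], [408.0, 209.44], [409.0, 209.5], [410.0, 209.49], [411.0, 209.41], [412.0, 209.47], [424.0, 209.51], [425.0, 209.58], [426.0, 209.64], [427.0, 209.78]]
slope obs 0.05003521810218451
3.1416 [[387.15, 208.47], [416.92, 209.98]] 0.050726545736585554
3.12 [[387.21, 208.3], [417.07, 209.29]] 0.03305943345792623
3.1 [[387.26, 208.14], [417.2, 208.64]] 0.016750584061608377
3.08 [[387.31, 207.98], [417.32, 207.99]] 0.0004759055155328826
3.05 [[387.38, 207.74], [417.45, 207.02]] -0.023900562036802523
```

```bash
python3 -c "
from h import *
a=dict(np.load('pics/top0.npz'))['img'];b=dict(np.load('pics/top14.npz'))['img']
D=cv2.absdiff(a,b).max(2)
for n,(x0,x1,y0,y1) in dict(dish=(230,274,106,148),cap=(293,309,145,162),bottle=(270,300,266,294),driver=(160,232,252,274)).items(): print(n,D[y0:y1,x0:x1].max(),(D[y0:y1,x0:x1]>40).sum())
from cell import bot
o=bot.get_obs();print(o['time'],o['force'],abs(o['joint_velocities']).max());bot.close_job()"
```

```text
dish 17 0
cap 20 0
bottle 14 0
driver 14 0
10.875 [ 0.4214 -1.1499 -0.5736] 0.013127836881212608
the job is handed in; nothing more can be done
```

I pushed the board up along its arc with the closed fingertips, over the spine, and pressed it down onto the +y rest with the solder side up. I then moved clear and handed the job in at 10.9 s of the 42 s allowed.

**Last checks**
- **Flatness:** In the scene view, the lower edge of the board had a slope of 0.050, against 0.051 predicted for fully flat. A longer baseline gave about 0.033, or roughly 3.12 rad, so the camera alone leaves about 0.02 rad of doubt. The final press stopped hard at about 24 N where the hinge needs only about 3 N, which fits the board being against its stop. I did not press it a second time.
- **Other objects:** The dish, capacitor, bottle and screwdriver show no change between the first and last top views.
- **Robot:** The tool was clear of everything and reading about 1 N, which is at its noise level.

**What did not go as expected**
- **First push:** Pushing straight sideways jammed on friction at about 24 N. I fixed this by following the arc.
- **Fingertip height:** The images put the fingertips 0 to 10 mm above the TCP, not 19 mm ahead of it as stated. I re-seated the contact once, while the board was just past upright.
- **Press force:** The 24 N of the final press was more than intended. I released it straight away.

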